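# Hang basket handles in the drying drawer

## Robot

A 7-joint arm with a two-finger parallel gripper is mounted at the origin on the work surface. World frame = base frame: x ahead of the robot, y to its left, z up, the work surface at z = 0. Lengths are in m, angles in degrees, forces in N, time in s.
With the tool pointing down it reaches from about 0.425 to 0.875 m from the base axis. Payload 4.7 kg.
Tool frame: the origin (TCP) lies on the centre line of the jaws, within the pads' length; the fingertips stand 14 mm ahead of it and the grasp point (between the pads) lies 5 mm behind it (tcp_to_tips is the distance from the TCP to the fingertips, in m); z points along the fingers, y is the line along which they close (so a half turn about z gives the same grasp; the last joint's range is limited). The gripper opens to 87 mm and grips with 3 to 60 N. Pads are 19 mm wide; open, the fingers measure 117 mm over their backs; the gripper's body (75 mm by 190 mm) begins 51 mm behind the grasp point.
Start: joints at [0.808, 18.392, -4.016, 83.108, 1.295, 78.541, -3.26], TCP at [0.65, -0, 0.237] pointing down, gripper open.
Joint ranges: [-163.93, 163.93], [-17.29, 119.83], [-79.2, 71.16], [3.27, 140.29], [-89.18, 269.18], [5.43, 117.66], [-154.24, 154.24]. Speed limits (degrees/s): [147.25, 147.25, 180, 180, 180, 180, 180].

## Interface

Orientations are given as [roll, pitch, yaw] about the fixed x, y, z axes, in that order (R = Rz(yaw) Ry(pitch) Rx(roll)).
In Python, from cell import * gives the robot as it stands. The module is installed in compiled form; this text tells all that it offers.
- The arm moves only by the tool move_arm, never from a script. Its arguments are lists of equal length, an entry for each row: "gripper": the opening, from 0 (shut) to 1 (fully open); "offset": the shift along the tool's x, y, z normalised to -1 to 1, where 1 is 250 mm, a list of three; "yaw": the turn about the tool's z normalised to -1 to 1, where 1 is pi/2 rad. In form: {"gripper": [gripper, ...], "offset": [[dx, dy, dz], ...], "yaw": [yaw, ...]}. A call has 1 to 20 rows; each row is the pose to reach, as a shift and turn from the pose commanded when the call began, along the tool's axes at that moment; what a row does not reach only later rows make up. A row lasts 1/10 s, in which the tool goes at most 50 mm and 8.59 degrees, less where a joint would pass 70% of its speed; a pose out of reach is approached as far as the arm can. A call with a number of a shift or a turn outside -1 to 1 is refused whole. A call with a gripper value outside its range is refused whole. The fingers move at their own pace and stop on an object; the grip force is fixed at half the most. Time passes only in rows, so rows that repeat a pose let the fingers close. It gives the time, the measured TCP pose, the force, the opening and the grip force at its end, in the units of the state.
- get_obs(): the state, without advancing time (a new reading comes with each control period).
- snapshot(name): name is "scene" or "side" or "wrist"; returns the picture (420x560x3 uint8, red, green, blue); there is no depth.
- camera_info(name): a dict with "fx", "fy", "cx", "cy" (pixels), "dist" ([k1, k2, p1, p2, k3] as OpenCV has them; the pictures are not rectified), "xyz" and "rotation" of the camera in the world. Camera axes: x right, y up, looking along -z (the intrinsics and any distortion apply to the point x, -y, -z); pixel columns grow to the right and rows downward; lengths in m; the calibration is good to about 2 mm. A picture is of the moment at which its call begins: read the wrist's pose just before it. camera_info takes no time and is no camera call; for the wrist camera it gives the pose at the moment of the call.
- close_job(): hands the job in; it is judged then, once.
The state is a dict: "time_s": time; "joint_positions": joint angles; "joint_vel": joint speeds; "joint_efforts": joint torques, N m; "position": TCP position; "tcp_rot": TCP orientation; "wrist_force": force on the tool from outside, world axes, zero at the start; "moment": the same for the moment, N m; "width": opening from 0.0 (shut) to 1.0 (fully open); "finger_force": force on a finger pad.
Only numpy, scipy, OpenCV 4.12 (cv2) and the standard library are available. Lean on these libraries where they do the work, as an engineer would, in place of code of your own. Each camera call takes 0.05 s, during which the arm holds its last target. There are 200 camera calls.

## Task

Put the freshly bent basket handles up to dry. First shut the drying cabinet's vent by pushing the knob on its top fully down, then pull the cabinet's drawer all the way out to its stop, drape every handle standing on the bench over the bar inside it so that each hangs freely astride the bar; push the drawer fully home and, after that, open the vent again by pulling its knob all the way up. Leave the other things on the bench where they are.

Things in the scene. Friction and masses are not known exactly. Their poses are not given: they have to be found in the camera images.
- cabinet: Wooden drying cabinet on the bench, 220 mm deep (x), 380 mm wide (y), 172 mm high; its one drawer fills its front. Origin at the centre of its underside; its own -x axis points out of the front (the way the drawer opens), y along the front. Fixed to the bench, but its place and yaw vary.
- drawer (a joint): How far the drawer is pulled out along the cabinet's -x: 0 = fully home, 0.150 m = at its stop. Light friction (about 1.5 N, some drag), no spring; stays where left. Front panel 12 mm thick, its top 158 mm above the bench; sides and back reach 141 mm, floor 18 mm. The bar's centre line is 75 mm from the insides of the drawer's front and back; fully out, also 75 mm from the cabinet's front.
- drawer_handle (a point): Middle of the drawer's brass bar handle, a round bar 10 mm thick, 90 mm long along the cabinet's y, its centre line 45 mm in front of the drawer's face, 143 mm above the bench (29 mm below the cabinet's top). Moves with the drawer. It can be pinched from above with one finger behind it.
- bar_mid (a point): Middle of the top of the drying bar: a horizontal round steel bar, 16 mm thick, along the cabinet's y, 344 mm long between the drawer's sides, carried inside the drawer and moving with it; its top is 128 mm above the bench. Axes as the cabinet's. Reachable from above only when the drawer is out.
- vent (a joint): Height of the vent knob above its pushed-in position: 0 = pushed in (vent shut), 0.025 m = pulled up to its stop (vent open). Friction of about 2.5 N keeps it where it is left. It starts up.
- vent_knob (a point): Centre of the top of the vent knob, a dark round wooden knob 34 mm across and 22 mm thick on top of the cabinet near its front, towards the cabinet's right (-y) end (100 mm from its middle); pushed in, its top is 34 mm above the cabinet's top and its underside 12 mm above it. It slides straight up and down.
- bow0: Bent-wood basket handle: an upside-down U standing on two dark cross-cleats (62 mm along y, 14 x 14 mm), with a bound grip on top; about 110 g. Along its own x 90 mm over the legs, 98 over the cleats, 70 between them; legs 42 mm wide along y; 112 mm high. The grip is the top 20 mm: 40 mm along x, 44 mm along y. Origin midway between the undersides of its feet. May be absent (None from the start).
- bow0_crown (a point): Underside of the crown of handle bow0, in the middle of its span, 92 mm above its feet: the point that rests on the bar when it hangs. Axes as the handle's.
- bow1: Bent-wood basket handle: an upside-down U standing on two dark cross-cleats (62 mm along y, 14 x 14 mm), with a bound grip on top; about 110 g. Along its own x 90 mm over the legs, 98 over the cleats, 70 between them; legs 42 mm wide along y; 112 mm high. The grip is the top 20 mm: 40 mm along x, 44 mm along y. Origin midway between the undersides of its feet. May be absent (None from the start).
- bow1_crown (a point): Underside of the crown of handle bow1, in the middle of its span, 92 mm above its feet: the point that rests on the bar when it hangs. Axes as the handle's.
- bow2: Bent-wood basket handle: an upside-down U standing on two dark cross-cleats (62 mm along y, 14 x 14 mm), with a bound grip on top; about 110 g. Along its own x 90 mm over the legs, 98 over the cleats, 70 between them; legs 42 mm wide along y; 112 mm high. The grip is the top 20 mm: 40 mm along x, 44 mm along y. Origin midway between the undersides of its feet. May be absent (None from the start).
- bow2_crown (a point): Underside of the crown of handle bow2, in the middle of its span, 92 mm above its feet: the point that rests on the bar when it hangs. Axes as the handle's.
- bow3: Bent-wood basket handle: an upside-down U standing on two dark cross-cleats (62 mm along y, 14 x 14 mm), with a bound grip on top; about 110 g. Along its own x 90 mm over the legs, 98 over the cleats, 70 between them; legs 42 mm wide along y; 112 mm high. The grip is the top 20 mm: 40 mm along x, 44 mm along y. Origin midway between the undersides of its feet. May be absent (None from the start).
- bow3_crown (a point): Underside of the crown of handle bow3, in the middle of its span, 92 mm above its feet: the point that rests on the bar when it hangs. Axes as the handle's.
- mallet: Bystander, to be left alone: the maker's wooden mallet, barrel head 76 mm thick and 120 mm long with a stub handle, lying near the back of the bench. Origin at the centre of its underside.
- twine: Bystander, to be left alone: a ball of twine, 48 mm across and 40 mm high, standing among the handles. Origin at the centre of its underside.
- mug: Bystander, to be left alone: a blue mug, 76 mm across, 85 mm tall, at the back right. Origin at the centre of its underside.
- form_block: Bystander, to be left alone: a plain wooden block 70 x 50 x 40 mm to the right of the cabinet. Origin at the centre of its underside.
- glue_jar: Bystander, to be left alone: a white jar 60 mm across, 100 mm tall, near the robot on the right. Origin at the centre of its underside.
Mind the look-alikes: they are no part of the job. What is shaped like the bow3 but pink is not meant.

How it is judged:
By the outcome, as a careful person would: the job done as asked, in the order asked, and still so for the second after the job is handed in, with the robot touching nothing.
Of bow0, bow1, bow2, bow3 only 3 to 4 are there at a start; the rules pass over those that are not, and their reading is None.
At some moment in a run one of bow0, bow1, bow2, bow3 may be knocked a few centimetres aside while the robot is not near it.
It also fails if it takes over 192 s, if anything falls off the work surface, if the arm or the gripper's body presses on something with over 40 N, if the wrist force passes 120 N, or if a joint passes its speed limit or range.

## Working session

There is one attempt and no reset: what is moved stays moved. The work goes in short steps, Python scripts to look and compute and a tool call to move; the robot and the scene stay as the last step left them, time stands still between calls to the robot, and variables do not carry over. Pictures are saved under pics/ and viewed, at most 14 in all, crops included, and the job is handed in when it is done.

Besides the shell and the picture viewer there is one more tool, called as name(argument=value, ...) on one line, values as JSON. move_arm: Moves the arm, as the interface text tells. Scaled input: -1 to 1 covers 250 mm each way for a shift and pi/2 rad each way for a turn. Its arguments: {"type":"object","properties":{"gripper":{"type":"array","items":{"type":"number"}},"offset":{"type":"array","items":{"type":"array","items":{"type":"number","minimum":-1,"maximum":1}}},"yaw":{"type":"array","items":{"type":"number","minimum":-1,"maximum":1}}},"required":["gripper","offset","yaw"]}

```bash
mkdir -p pics
cat > h.py <<'E'
from cell import *
import numpy as np, cv2
def cam(n):
    c=camera_info(n); K=np.array([[c['fx'],0,c['cx']],[0,c['fy'],c['cy']],[0,0,1.]])
    return K,np.array(c['dist'],float),np.array(c['xyz'],float),np.array(c['rotation'],float)
def rotm(r):
    r=np.array(r)
    if r.shape==(3,3): return r
    from scipy.spatial.transform import Rotation as R
    return R.from_euler('xyz',r,degrees=True).as_matrix()
def px2w(c,uv,z):
    K,d,t,r=c; r=rotm(r)
    p=cv2.undistortPoints(np.array(uv,float).reshape(-1,1,2),K,d).reshape(-1,2)
    ray=np.c_[p[:,0],-p[:,1],-np.ones(len(p))]@r.T
    return t+ray*((np.array(z)-t[2])/ray[:,2])[:,None]
def w2px(c,P):
    K,d,t,r=c; q=(np.array(P,float).reshape(-1,3)-t)@rotm(r)
    q=q*[1,-1,-1]
    return cv2.projectPoints(q,np.zeros(3),np.zeros(3),K,d)[0].reshape(-1,2)
def save(n,f,crop=None,k=1):
    im=snapshot(n)
    if crop: im=im[crop[1]:crop[3],crop[0]:crop[2]]
    im=cv2.resize(im,None,fx=k,fy=k,interpolation=cv2.INTER_CUBIC)
    cv2.imwrite('pics/'+f,im[:,:,::-1])
E
python3 - <<'E'
from h import *
for n in('scene','side','wrist'): print(n,camera_info(n))
print(get_obs())
save('scene','a.png',k=1.4);save('side','b.png',k=1.4)
E
```

```text
scene {'fx': 457.1019071763944, 'fy': 457.1019071763944, 'cx': 284.4827231357406, 'cy': 209.651118999577, 'dist': array([0.02437639, 0.        , 0.        , 0.        , 0.        ]), 'xyz': array([ 1.09619062, -0.19209167,  1.05974771]), 'rotation': array([31.32115029, -0.73067925, 83.76482904])}
side {'fx': 471.09749909718244, 'fy': 471.09749909718244, 'cx': 280.02070925226036, 'cy': 211.46541998485006, 'dist': array([0.00456578, 0.        , 0.        , 0.        , 0.        ]), 'xyz': array([0.10021458, 0.597901  , 1.14677617]), 'rotation': array([ 4.09537933e+01,  4.50038545e-02, -1.46734377e+02])}
wrist {'fx': 357.1752354125376, 'fy': 357.1752354125376, 'cx': 273.076485301087, 'cy': 211.3158759044437, 'dist': array([-0.05429767,  0.        ,  0.        ,  0.        ,  0.        ]), 'xyz': array([0.65025289, 0.08217664, 0.38344099]), 'rotation': array([-17.2839903 ,   0.13996553,   0.01996866])}
{'time_s': 0.0, 'joint_positions': array([ 0.80952868, 18.43903326, -4.01554198, 83.1742713 ,  1.29535715,
       78.54158919, -3.26040745]), 'joint_vel': array([-5.30065718e-05, -6.88114759e-02, -2.62002800e-02,  1.03986907e-03,
        9.35445717e-02,  4.97724950e-02, -1.52657761e-02]), 'joint_efforts': array([-2.58547143e-04, -4.91284704e+01, -4.03903294e-01, -3.12526345e+01,
       -6.40594075e-02,  4.37659642e-02,  1.61017233e-04]), 'position': array([ 6.49472362e-01, -7.07354015e-05,  2.35467327e-01]), 'tcp_rot': array([-1.79890370e+02,  6.12306301e-03,  8.99998866e+01]), 'wrist_force': array([-0.27069323, -1.4047658 ,  0.31962182]), 'moment': array([ 0.01533838, -0.00328502, -0.02753773]), 'finger_force': 0.0, 'width': 1.0001812521672595}
```

View pics/a.png

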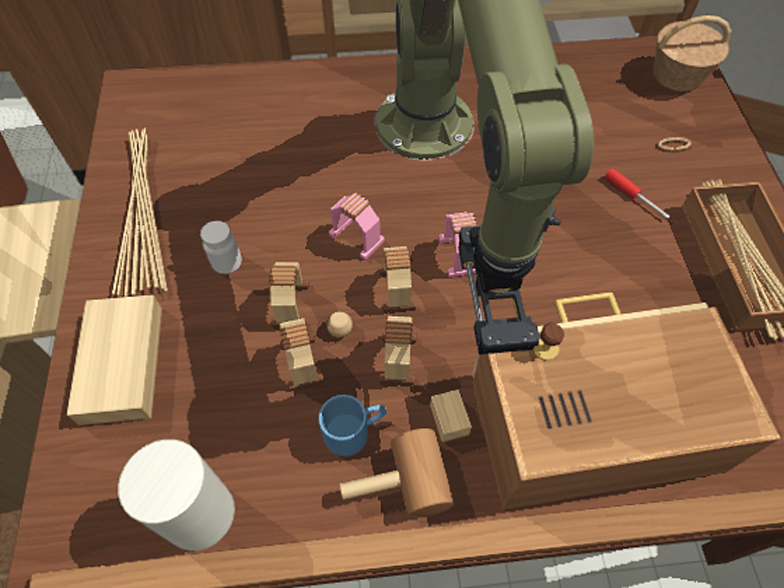

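View pics/b.png

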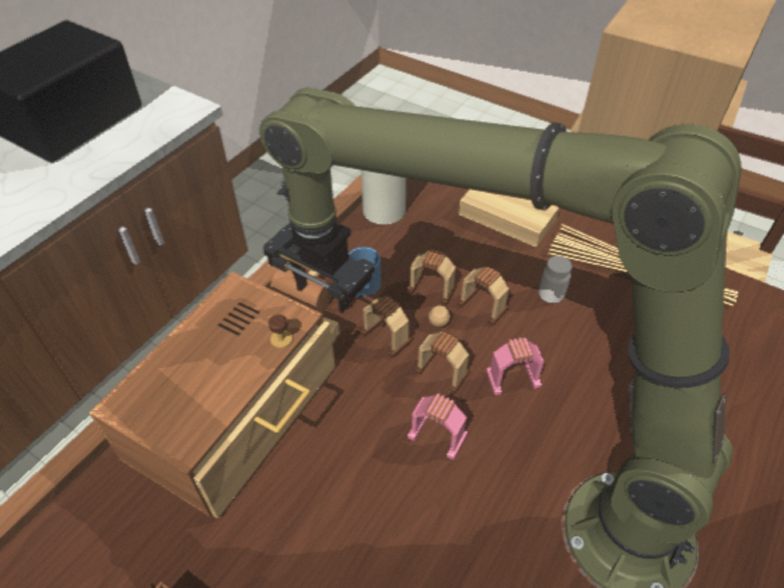

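The scene shows four wooden handles at (285,290), (297,350), (398,275), (398,347), in 1.4× pixels. It also shows two pink look-alikes at (357,222) and (460,240), the twine at (340,325), the vent knob at (552,332) and the drawer handle at (588,302). The side view agrees. The candidates for "bow" are these six arches. I choose the four wooden ones and leave the pink ones alone.

Run:
```python
from h import *
save('scene','c.png',(180,165,310,285),5)
save('scene','d.png',(330,200,560,370),3.4)
```

```text
(no output)
```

View pics/c.png

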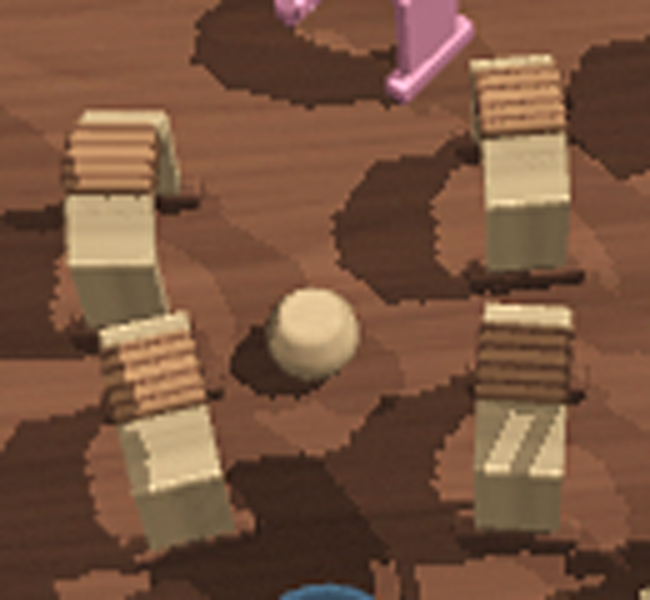

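View pics/d.png

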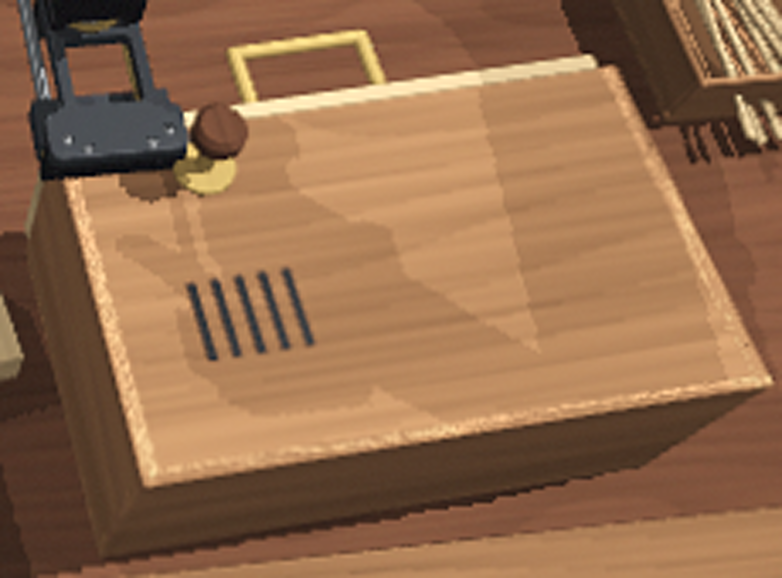

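Run:
```python
from h import *
c=cam('scene')
d=lambda L:np.array(L)/3.4+[330,200]
e=lambda L:np.array(L)/5+[180,165]
P=px2w(c,d([(148,487),(770,378),(612,68)]),[.172]*3)
print('cab',P.round(4))
u=P[0]-P[1];print(np.linalg.norm(u[:2]),np.linalg.norm((P[2]-P[1])[:2]))
yaw=np.degrees(np.arctan2((P[1]-P[0])[1],(P[1]-P[0])[0]))-90
v=P[1]-P[2]; print('yaw',yaw,np.degrees(np.arctan2(v[1],v[0])))
print('knob',px2w(c,d([(220,124)]),[.231]),'handle',px2w(c,d([(238,48),(368,37)]),[.148]*2))
Q={'A':[(75,122),(158,122),(155,193),(65,193)],'B':[(104,345),(186,332),(207,408),(128,420)],'C':[(477,72),(552,66),(563,132),(484,138)],'D':[(482,325),(572,325),(570,400),(476,398)]}
for k,q in Q.items():
    p=px2w(c,e(q),[.112]*4); 
    a=(p[2]+p[3]-p[0]-p[1])[:2]/2; b=(p[1]+p[2]-p[0]-p[3])[:2]/2
    print(k,p.mean(0).round(4),np.linalg.norm(a).round(3),np.linalg.norm(b).round(3),'yaw',np.degrees(np.arctan2(a[1],a[0])).round(1),np.degrees(np.arctan2(b[1],b[0])).round(1)-90)
```

```text
cab [[0.8778 0.0161 0.172 ]
 [0.8518 0.3937 0.172 ]
 [0.6385 0.3789 0.172 ]]
0.37850429425306337 0.2137584831905671
yaw 3.9370517891061354 3.974649982593312
knob [[0.68290268 0.09140538 0.231     ]] handle [[0.58508697 0.14580905 0.148     ]
 [0.58547623 0.23682682 0.148     ]]
A [ 0.4659 -0.3137  0.112 ] 0.042 0.042 yaw -5.3 -5.700000000000003
B [ 0.5896 -0.2959  0.112 ] 0.042 0.037 yaw 13.0 4.200000000000003
C [ 0.453  -0.1114  0.112 ] 0.04 0.039 yaw 0.2 -0.4000000000000057
D [ 0.5997 -0.1245  0.112 ] 0.039 0.043 yaw -9.0 -6.5
```

move_arm(gripper=[0,0,0,0,0,0,0,0,0,0], offset=[[0,0,-0.2],[0,0,-0.26],[0.18,0.134,-0.26],[0.366,0.134,-0.26],[0.366,0.134,-0.26],[0.366,0.134,-0.26],[0.366,0.134,-0.26],[0.366,0.134,-0.26],[0.366,0.134,-0.26],[0.366,0.134,-0.26]], yaw=[0,0,-0.044,-0.044,-0.044,-0.044,-0.044,-0.044,-0.044,-0.044])

```text
time_s: 1.2
position: [0.6836, 0.0903, 0.3018]
tcp_rot: [180.0, 0.0, 93.9]
wrist_force: [-0.6, 0.4, -0.2]
width: 0.172
finger_force: 0.0
```

Run:
```python
from h import *
o=get_obs();print(o['position'],o['tcp_rot'],o['width'])
c=cam('wrist');save('wrist','e.png',k=1.4)
ex=np.array([np.cos(np.radians(3.95)),np.sin(np.radians(3.95)),0]);ey=np.array([-ex[1],ex[0],0]);C=np.array([.7551,.1973,0]);Z=np.array([0,0,1])
f=lambda a,b,z:C+a*ex+b*ey+z*Z
print((w2px(c,[f(-.167,-.045,.148),f(-.167,.045,.148),f(-.122,-.19,.158),f(-.122,.19,.158),f(-.079,-.1,.231)])*1.4).round(0))
```

```text
[0.68357507 0.09032793 0.30179396] [1.79977586e+02 1.78420398e-02 9.38686313e+01] 0.171666446272002
[[ 233.  186.]
 [ 221.   21.]
 [ 316.  411.]
 [ 290. -302.]
 [ 381.  321.]]
```

View pics/e.png

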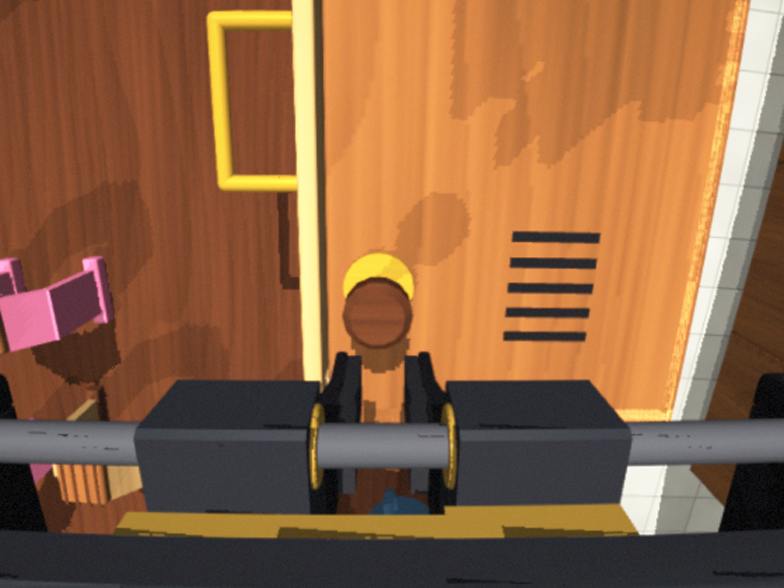

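The wrist view shows the knob top at (378,314) and the drawer handle's corners at about (225,184) and (213,17). The knob is almost under the tool. Next is a joint fit of the cabinet pose from both cameras.

```bash
cat >> h.py <<'E'
def cabf(x):
    a=np.radians(x[2]);ex=np.array([np.cos(a),np.sin(a),0]);ey=np.array([-ex[1],ex[0],0])
    return lambda p,q,z:np.array([x[0],x[1],z])+p*ex+q*ey
E
python3 - <<'E'
from h import *
from scipy.optimize import least_squares
cw,cs=cam('wrist'),cam('scene')
d=lambda L:np.array(L)/3.4+[330,200]
W=[(-.167,-.040,.148),(-.167,.040,.148),(-.079,-.1,.231)];wp=np.array([(225,184),(213,17),(378,314)])/1.4
S=[(.11,-.19,.172),(.11,.19,.172),(-.079,-.1,.231),(-.167,-.040,.148),(-.167,.040,.148)];sp=d([(148,487),(770,378),(220,124),(238,48),(365,37)])
def r(x):
    f=cabf(x)
    return np.r_[(w2px(cw,[f(*p) for p in W])-wp).ravel(),(w2px(cs,[f(*p) for p in S])-sp).ravel()]
s=least_squares(r,[.755,.197,3.95],x_scale=[.01,.01,1],loss='soft_l1');print(s.x,s.fun.reshape(-1,2).round(1));f=cabf(s.x)
for n,p in dict(knob=(-.079,-.1,.231),handle=(-.167,0,.143),bar=(-.185,0,.128),corner=(-.272,-.19,.158)).items(): print(n,f(*p).round(4))
E
```

```text
[0.7521221  0.2002538  3.81721211] [[ 1.8 -8.5]
 [ 2.5  5.5]
 [-2.7  0.7]
 [ 0.6 -1.8]
 [ 1.1 -1.4]
 [ 1.5 -1.4]
 [ 1.8  1. ]
 [-2.7 -0.7]]
knob [0.68   0.0952 0.231 ]
handle [0.5855 0.1891 0.143 ]
bar [0.5675 0.1879 0.128 ]
corner [ 0.4934 -0.0074  0.158 ]
```

move_arm(gripper=[0,0,0,0,0,0,0,0,0], offset=[[0.014,-0.008,0.15],[0.014,-0.008,0.2],[0.014,-0.008,0.22],[0.014,-0.008,0.25],[0.014,-0.008,0.28],[0.014,-0.008,0.31],[0.014,-0.008,0.33],[0.014,-0.008,0.335],[0.014,-0.008,0.335]], yaw=[0,0,0,0,0,0,0,0,0])

```text
time_s: 2.15
position: [0.6819, 0.0947, 0.2204]
tcp_rot: [179.8, 0.0, 93.9]
wrist_force: [-3.0, -1.0, 8.9]
width: 0.009
finger_force: 4.6
```

move_arm(gripper=[0,0,0], offset=[[0,0,0.01],[0,0,0.018],[0,0,0.018]], yaw=[0,0,0])

```text
time_s: 2.45
position: [0.682, 0.0948, 0.2203]
tcp_rot: [179.7, 0.0, 93.9]
wrist_force: [-8.5, -2.2, 22.6]
width: 0.006
finger_force: 11.6
```

move_arm(gripper=[0,0.45,0.45,0.45,0.45,0.45,0.45,0.45,0.45,0.45,0.45,0.45,0.45], offset=[[0,0,-0.2],[0,0,-0.345],[0.2,-0.18,-0.345],[0.404,-0.357,-0.345],[0.404,-0.357,-0.345],[0.404,-0.357,-0.3],[0.404,-0.357,-0.15],[0.404,-0.357,0],[0.404,-0.357,0.1],[0.404,-0.357,0.2],[0.404,-0.357,0.25],[0.404,-0.357,0.29],[0.404,-0.357,0.29]], yaw=[0,0,0,0,0,0,0,0,0,0,0,0,0])

```text
time_s: 3.75
position: [0.585, 0.189, 0.1397]
tcp_rot: [-179.9, 0.0, 93.9]
wrist_force: [-0.2, 0.7, 0.4]
width: 0.454
finger_force: 0.0
```

move_arm(gripper=[0,0,0,0,0,0], offset=[[0,0,0],[0,0,0],[0,0,0],[0,0,0],[0,0,0],[0,0,0]], yaw=[0,0,0,0,0,0])

```text
time_s: 4.35
position: [0.5852, 0.1895, 0.1413]
tcp_rot: [180.0, -0.0, 94.0]
wrist_force: [-1.9, -0.9, 3.0]
width: 0.106
finger_force: 30.0
```

move_arm(gripper=[0,0,0,0,0,0,0,0,0,0,0], offset=[[0,-0.05,0],[0,-0.12,0],[0,-0.2,0],[0,-0.28,0],[0,-0.36,0],[0,-0.44,0],[0,-0.52,0],[0,-0.58,0],[0,-0.6,0],[0,-0.615,0],[0,-0.615,0]], yaw=[0,0,0,0,0,0,0,0,0,0,0])

```text
time_s: 5.45
position: [0.4386, 0.1814, 0.1415]
tcp_rot: [179.0, -0.3, 94.0]
wrist_force: [20.2, 8.7, -18.3]
width: 0.105
finger_force: 29.9
```

move_arm(gripper=[0,0,0], offset=[[0,-0.008,0],[0,-0.008,0],[0,-0.008,0]], yaw=[0,0,0])

```text
time_s: 5.75
position: [0.4386, 0.1814, 0.1415]
tcp_rot: [178.8, -0.4, 93.9]
wrist_force: [25.0, 9.0, -21.2]
width: 0.101
finger_force: 29.9
```

Run:
```python
from h import *
o=get_obs();print(o['position'],o['joint_positions'])
```

```text
[0.43856896 0.18143664 0.14148956] [-13.06561497   0.84953123 -12.72813089 114.69870022   0.2986711
  63.2635743  -21.98976916]
```

move_arm(gripper=[0.45,0.45,0.45,0.45,0.45,0.45,0.45,0.9,0.9,0.9,0.9,0.9,0.9,0.9,0.9], offset=[[0,0.02,0],[0,0.02,0],[0,0.02,0],[0,0.02,-0.2],[0,0.02,-0.4],[0,0.02,-0.6],[0,0.02,-0.8],[-0.2,0.12,-0.8],[-0.4,0.2,-0.8],[-0.6,0.22,-0.8],[-0.73,0.22,-0.8],[-0.73,0.22,-0.8],[-0.73,0.22,-0.8],[-0.73,0.22,-0.8],[-0.73,0.22,-0.8]], yaw=[0,0,0,0,0,0,0,0.09,0.18,0.27,0.36,0.45,0.54,0.63,0.72])

```text
time_s: 7.25
position: [0.4967, 0.0003, 0.3407]
tcp_rot: [-180.0, 0.0, 28.8]
wrist_force: [0.1, -0.9, 0.7]
width: 0.891
finger_force: 0.0
```

Run:
```python
from h import *
o=get_obs();print(o['position'],o['tcp_rot'],o['width'])
save('scene','f.png',(160,130,560,400),2)
```

```text
[4.96679469e-01 3.41569606e-04 3.40667366e-01] [-1.79979816e+02  4.25924323e-02  2.88213911e+01] 0.8907400354849473
```

View pics/f.png

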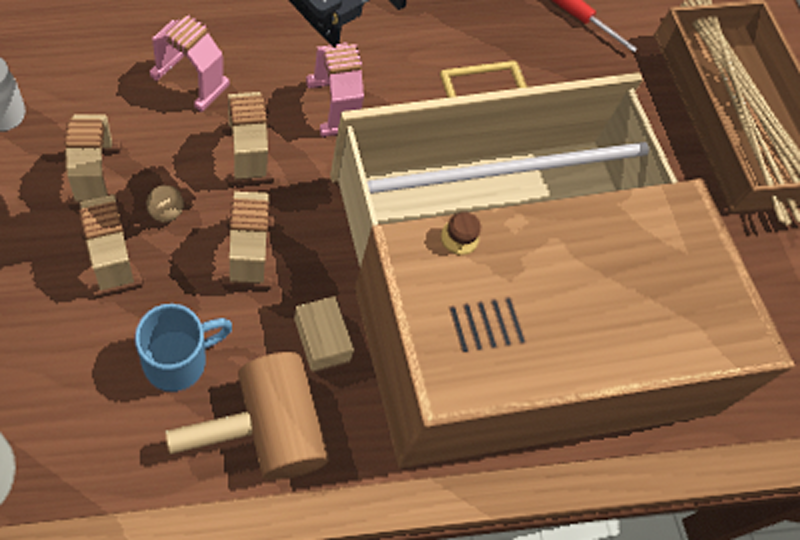

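The picture shows the drawer out, the bar from (372,186) to (646,150), the knob down, and four wooden bows unmoved. I'll refit the cabinet and the bar.

Run:
```python
from h import *
from scipy.optimize import least_squares
cs=cam('scene'); g=lambda L:np.array(L)/2.+[160,130]
S=[(.11,-.19,.172),(.11,.19,.172),(-.11,-.19,.172),(-.11,.19,.172),(-.185,-.172,.120),(-.185,.172,.120)]
sp=g([(428,423),(793,364),(374,226),(702,182),(371,187),(645,150)])
def r(x): f=cabf(x); return (w2px(cs,[f(*p) for p in S])-sp).ravel()
s=least_squares(r,[.755,.197,3.95],x_scale=[.01,.01,1]);print(s.x,s.fun.reshape(-1,2).round(1))
f=cabf(s.x)
for q in(-.12,-.04,.04,.12): print(f(-.185,q,.128).round(4))
```

```text
[0.7564246  0.19966415 3.0011793 ] [[-0.8  1. ]
 [ 1.7  1.3]
 [-0.2 -0.9]
 [ 0.8 -1.9]
 [-1.4 -0.2]
 [-0.1 -0.6]]
[0.578  0.0701 0.128 ]
[0.5738 0.15   0.128 ]
[0.5696 0.2299 0.128 ]
[0.5654 0.3098 0.128 ]
```

```bash
cat >> h.py <<'E'
def cleat(L,sign,z=.007):
    # two ends of a cleat (left,right) in scene px -> bow centre & yaw; sign=+1 if this is the +x cleat
    p=px2w(cam('scene'),L,[z]*2); b=(p[1]-p[0])[:2]; a=np.arctan2(b[1],b[0])-np.pi/2
    m=p.mean(0)[:2]-sign*.042*np.array([np.cos(a),np.sin(a)]); return m.round(4),np.degrees(a).round(1),np.linalg.norm(b).round(4)
E
python3 - <<'E'
from h import *
e=lambda L:np.array(L)/5+[180,165]
for n,L,s in (('A',[(3,216),(200,198)],-1),('B',[(138,553),(252,520)],1),('C',[(468,282),(585,272)],1),('D',[(460,545),(587,540)],1)): print(n,cleat(e(L),s))
E
```

```text
A (array([ 0.4696, -0.3335]), np.float64(0.4), np.float64(0.1055))
B (array([ 0.5841, -0.2991]), np.float64(11.8), np.float64(0.0579))
C (array([ 0.4522, -0.1104]), np.float64(-0.2), np.float64(0.0626))
D (array([ 0.6035, -0.1262]), np.float64(-3.5), np.float64(0.0632))
```

```bash
cat >> h.py <<'E'
def go(x,y,z,yaw,frm=None):
    o=get_obs(); p,w=(o['position'],o['tcp_rot'][2]) if frm is None else frm
    a=np.radians(w); d=np.array([x,y,z])-p
    return (np.array([d[0]*np.cos(a)+d[1]*np.sin(a),d[0]*np.sin(a)-d[1]*np.cos(a),-d[2]])/.25).round(3),round(float((w-yaw)/90),3)
E
python3 - <<'E'
from h import *
print(px2w(cam('scene'),np.array([(343,55)])/2.+[160,130],[.112]))
print(go(.4525,-.111,.109,0))
E
```

```text
[[0.37807952 0.02203137 0.112     ]]
(array([-0.368,  0.307,  0.927]), 0.317)
```

move_arm(gripper=[1,1,1,1,1,1,1,1,1,1,1,0.2,0.2,0.2,0.2,0.2], offset=[[-0.18,0.15,0],[-0.368,0.307,0.1],[-0.368,0.307,0.2],[-0.368,0.307,0.3],[-0.368,0.307,0.45],[-0.368,0.307,0.6],[-0.368,0.307,0.75],[-0.368,0.307,0.85],[-0.368,0.307,0.9],[-0.368,0.307,0.927],[-0.368,0.307,0.927],[-0.368,0.307,0.927],[-0.368,0.307,0.927],[-0.368,0.307,0.927],[-0.368,0.307,0.927],[-0.368,0.307,0.927]], yaw=[0.09,0.18,0.27,0.317,0.317,0.317,0.317,0.317,0.317,0.317,0.317,0.317,0.317,0.317,0.317,0.317])

```text
time_s: 8.9
position: [0.4546, -0.1115, 0.1094]
tcp_rot: [180.0, -0.0, 0.6]
wrist_force: [-0.0, -0.2, -0.1]
width: 0.631
finger_force: 0.0
```

Run:
```python
from h import *
o=get_obs();print(o['position'],o['tcp_rot'],o['width'],o['finger_force'])
save('scene','g.png',(220,130,330,250),5)
P=(np.array([.4525,-.111,.109]),0.)
for t in ((.565,.309,.31,3.2),(.565,.309,.148,3.2)): print(go(*t,frm=P))
```

```text
[ 0.45461036 -0.11146012  0.10937443] [ 1.79993626e+02 -3.52236970e-02  6.36144071e-01] 0.6310175707165498 0.0
(array([ 0.45 , -1.68 , -0.804]), -0.036)
(array([ 0.45 , -1.68 , -0.156]), -0.036)
```

View pics/g.png

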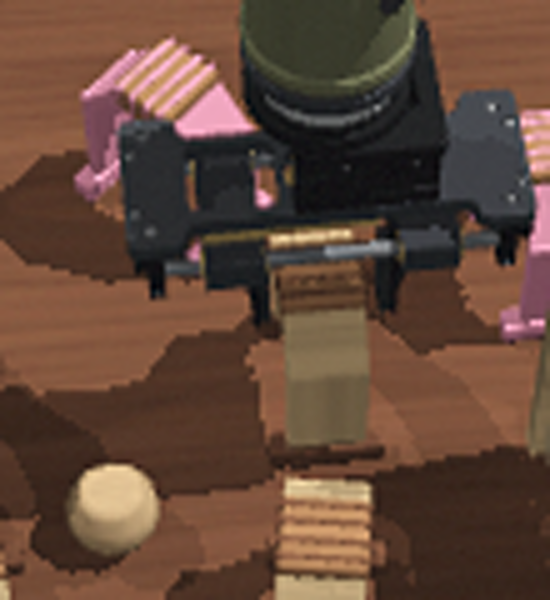

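The gripper is centred on the grip of bow C, with its fingers either side at (262,300) and (385,290). I'll close and lift.

move_arm(gripper=[0.2,0.2,0.2,0.2,0.2,0.2,0.2,0.2,0.2,0.2,0.2,0.2,0.2,0.2,0.2,0.2], offset=[[0,0,0],[0,0,0],[0,0,0],[0,0,0],[0,0,-0.1],[0,0,-0.28],[0,0,-0.46],[0,0,-0.64],[0,0,-0.82],[0.05,-0.15,-0.82],[0.1,-0.32,-0.82],[0.15,-0.5,-0.82],[0.2,-0.68,-0.82],[0.25,-0.86,-0.82],[0.25,-0.9,-0.82],[0.25,-0.9,-0.82]], yaw=[0,0,0,0,0,0,0,0,0,0,0,0,0,0,0,0])

```text
time_s: 10.55
position: [0.5139, 0.1166, 0.3133]
tcp_rot: [-180.0, 0.1, 0.9]
wrist_force: [0.1, -0.5, -0.3]
width: 0.506
finger_force: 29.9
```

Run:
```python
from h import *
o=get_obs();print(o['position'],o['tcp_rot'],o['width'],o['finger_force'])
for t in ((.565,.309,.31,3.2),(.565,.309,.148,3.2)): print(go(*t))
```

```text
[0.5138872  0.11663674 0.31333264] [-1.79993160e+02  8.80516492e-02  9.08315660e-01] 0.5055269409956932 29.887635111808777
(array([ 0.217, -0.766,  0.013]), -0.025)
(array([ 0.217, -0.766,  0.661]), -0.025)
```

move_arm(gripper=[0.2,0.2,0.2,0.2,0.2,0.2,0.2,0.2,0.2,0.2,0.2,0.2,0.2,0.2], offset=[[0.05,-0.18,0],[0.1,-0.36,0],[0.15,-0.54,0],[0.2,-0.72,0],[0.217,-0.766,0],[0.217,-0.766,0.1],[0.217,-0.766,0.2],[0.217,-0.766,0.32],[0.217,-0.766,0.44],[0.217,-0.766,0.54],[0.217,-0.766,0.61],[0.217,-0.766,0.65],[0.217,-0.766,0.655],[0.217,-0.766,0.655]], yaw=[-0.025,-0.025,-0.025,-0.025,-0.025,-0.025,-0.025,-0.025,-0.025,-0.025,-0.025,-0.025,-0.025,-0.025])

```text
time_s: 11.95
position: [0.5673, 0.3054, 0.151]
tcp_rot: [180.0, -0.1, 2.8]
wrist_force: [0.4, 0.6, -0.7]
width: 0.504
finger_force: 29.9
```

Run:
```python
from h import *
save('side','h.png',(60,180,330,390),2.8)
```

```text
(no output)
```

View pics/h.png

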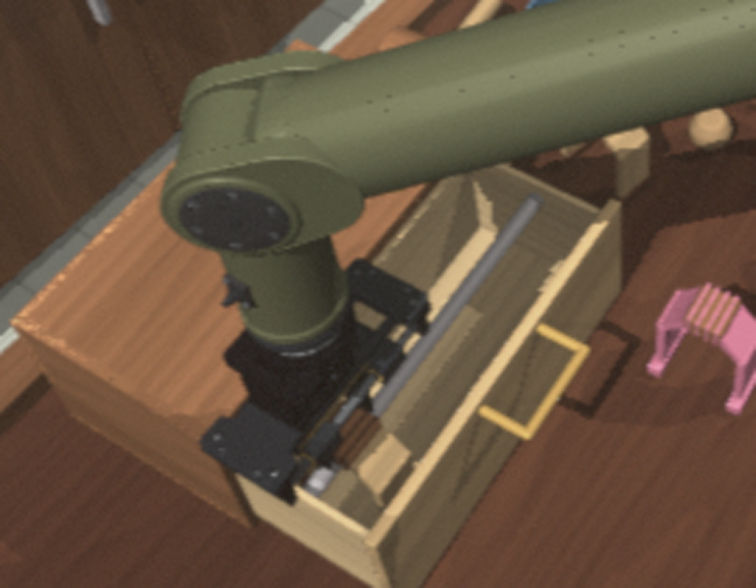

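The side view shows bow C astride the bar near its +y end, around (370,450), with clear room to the drawer walls. I'll lower, release and lift.

move_arm(gripper=[0.2,0.2,0.2,0.66,0.66,0.66,0.66,0.66,0.66,0.66,0.66], offset=[[0,0,0.012],[0,0,0.022],[0,0,0.022],[0,0,0.022],[0,0,0.022],[0,0,0.022],[0,0,0],[0,0,-0.1],[0,0,-0.3],[0,0,-0.5],[0,0,-0.65]], yaw=[0,0,0,0,0,0,0,0,0,0,0])

```text
time_s: 13.1
position: [0.5669, 0.3067, 0.3171]
tcp_rot: [-179.9, -0.2, 2.9]
wrist_force: [0.0, -0.2, 0.2]
width: 0.663
finger_force: 0.0
```

Run:
```python
from h import *
for t in ((.6015,-.125,.31,-5),(.6015,-.125,.109,-5)): print(go(*t))
```

```text
(array([0.051, 1.732, 0.028]), 0.088)
(array([0.051, 1.732, 0.832]), 0.088)
```

move_arm(gripper=[1,1,1,1,1,1,1], offset=[[0,0.18,0],[0,0.36,0],[0,0.54,0],[0,0.72,0],[0,0.9,0],[0,0.98,0],[0,0.98,0]], yaw=[0,0,0,0,0,0.05,0.09])

```text
time_s: 13.8
position: [0.5793, 0.056, 0.3136]
tcp_rot: [179.9, -0.1, -5.8]
wrist_force: [0.3, 0.3, 0.8]
width: 0.995
finger_force: 0.0
```

Run:
```python
from h import *
for t in ((.6015,-.125,.31,-5),(.6015,-.125,.109,-5)): print(go(*t))
save('scene','i.png',(170,130,560,400),2)
```

```text
(array([0.162, 0.711, 0.014]), -0.009)
(array([0.162, 0.711, 0.818]), -0.009)
```

View pics/i.png

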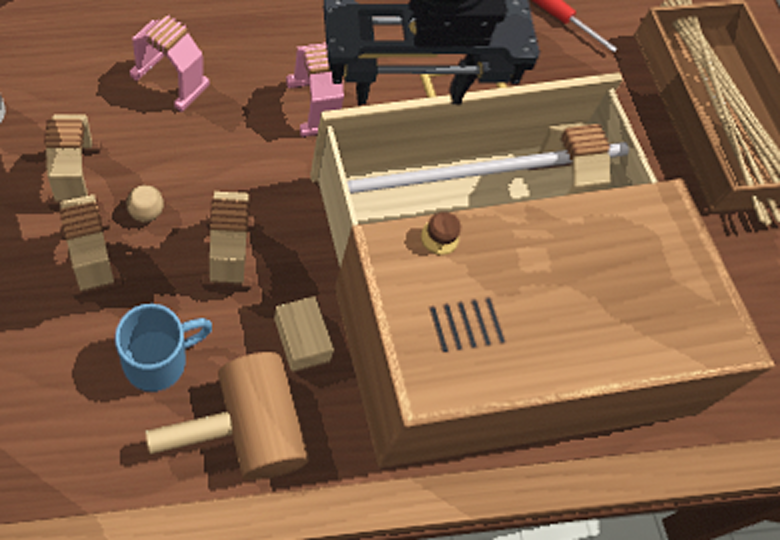

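Bow C hangs on the bar at (585,150). D at (230,235), B at (85,240) and A at (68,155) are unmoved. I'll pick D next.

move_arm(gripper=[1,1,1,1,1,1,1,1,1,1,1,1,0.2,0.2,0.2,0.2,0.2,0.2], offset=[[0.05,0.18,0],[0.1,0.36,0],[0.162,0.54,0],[0.162,0.711,0],[0.162,0.711,0],[0.162,0.711,0.15],[0.162,0.711,0.3],[0.162,0.711,0.45],[0.162,0.711,0.6],[0.162,0.711,0.72],[0.162,0.711,0.818],[0.162,0.711,0.818],[0.162,0.711,0.818],[0.162,0.711,0.818],[0.162,0.711,0.818],[0.162,0.711,0.818],[0.162,0.711,0.818],[0.162,0.711,0.818]], yaw=[-0.009,-0.009,-0.009,-0.009,-0.009,-0.009,-0.009,-0.009,-0.009,-0.009,-0.009,-0.009,-0.009,-0.009,-0.009,-0.009,-0.009,-0.009])

```text
time_s: 15.65
position: [0.6033, -0.1195, 0.1089]
tcp_rot: [180.0, -0.0, -4.4]
wrist_force: [-0.7, -0.9, 0.1]
width: 0.542
finger_force: 0.3
```

Run:
```python
from h import *
print(get_obs()['position'])
for t in ((.571,.229,.315,3.2),(.571,.229,.151,3.2)): print(go(*t))
```

```text
[ 0.6032659  -0.11945099  0.10885443]
(array([-0.236, -1.38 , -0.825]), -0.085)
(array([-0.236, -1.38 , -0.169]), -0.085)
```

move_arm(gripper=[0.2,0.2,0.2,0.2,0.2,0.2,0.2,0.2,0.2,0.2,0.2,0.2,0.2,0.2,0.2,0.2], offset=[[0,0,0],[0,0,0],[0,0,0],[0,0,-0.1],[0,0,-0.28],[0,0,-0.46],[0,0,-0.64],[0,0,-0.84],[-0.05,-0.15,-0.84],[-0.1,-0.32,-0.84],[-0.15,-0.5,-0.84],[-0.2,-0.68,-0.84],[-0.236,-0.86,-0.84],[-0.236,-0.9,-0.84],[-0.236,-0.9,-0.84],[-0.236,-0.9,-0.84]], yaw=[0,0,0,0,0,0,0,0,0,-0.04,-0.085,-0.085,-0.085,-0.085,-0.085,-0.085])

```text
time_s: 17.25
position: [0.5616, 0.1082, 0.3177]
tcp_rot: [179.9, 0.1, 3.2]
wrist_force: [1.0, -1.0, -1.7]
width: 0.518
finger_force: 29.1
```

Run:
```python
from h import *
for t in ((.571,.229,.315,3.2),(.571,.229,.147,3.2)): print(go(*t))
```

```text
(array([ 0.064, -0.48 ,  0.011]), -0.0)
(array([ 0.064, -0.48 ,  0.683]), -0.0)
```

move_arm(gripper=[0.2,0.2,0.2,0.2,0.2,0.2,0.2,0.2,0.2,0.2,0.2,0.2,0.2], offset=[[0.02,-0.18,0],[0.05,-0.36,0],[0.064,-0.48,0],[0.064,-0.48,0],[0.064,-0.48,0.1],[0.064,-0.48,0.2],[0.064,-0.48,0.32],[0.064,-0.48,0.44],[0.064,-0.48,0.54],[0.064,-0.48,0.63],[0.064,-0.48,0.67],[0.064,-0.48,0.685],[0.064,-0.48,0.685]], yaw=[0,0,0,0,0,0,0,0,0,0,0,0,0])

```text
time_s: 18.55
position: [0.5714, 0.2294, 0.1474]
tcp_rot: [180.0, -0.0, 3.1]
wrist_force: [0.4, 0.1, -1.2]
width: 0.518
finger_force: 29.1
```

move_arm(gripper=[0.2,0.2,0.64,0.64,0.64,0.64,0.64,0.64,0.64,0.64,0.64,1,1,1,1,1,1,1,1], offset=[[0,0,0.008],[0,0,0.008],[0,0,0.008],[0,0,0.008],[0,0,0.008],[0,0,-0.02],[0,0,-0.1],[0,0,-0.28],[0,0,-0.46],[0,0,-0.64],[0,0.15,-0.66],[0,0.32,-0.66],[0,0.5,-0.66],[0,0.68,-0.66],[0,0.86,-0.66],[0,0.98,-0.66],[0,0.98,-0.66],[0,0.98,-0.66],[0,0.98,-0.66]], yaw=[0,0,0,0,0,0,0,0,0,0,0,0,0,0,0,0,0,0,0])

```text
time_s: 20.45
position: [0.5846, -0.0122, 0.3125]
tcp_rot: [-179.9, -0.0, 3.4]
wrist_force: [0.3, -0.4, -0.0]
width: 0.997
finger_force: 0.0
```

Run:
```python
from h import *
for t in ((.587,-.297,.31,12),(.587,-.297,.109,12)): print(go(*t))
save('scene','j.png',(170,130,560,300),2)
```

```text
(array([-0.058,  1.138,  0.01 ]), -0.096)
(array([-0.058,  1.138,  0.814]), -0.096)
```

View pics/j.png

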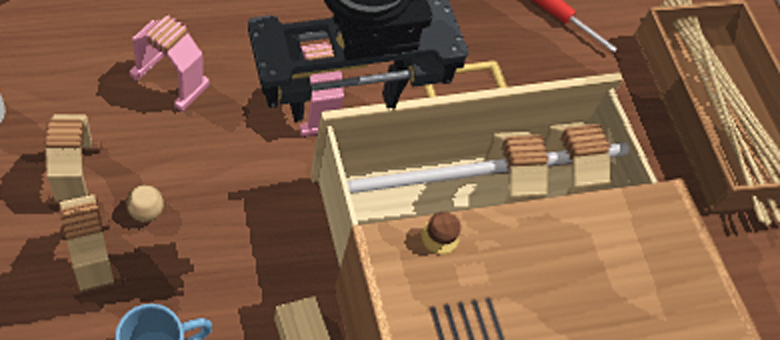

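C and D both hang astride the bar at (585,150) and (525,160). B at (85,240) and A at (68,150) are unmoved. I'll pick B next.

move_arm(gripper=[1,1,1,1,1,1,1,1], offset=[[0,0.18,0],[-0.02,0.36,0],[-0.04,0.54,0],[-0.058,0.72,0],[-0.058,0.9,0],[-0.058,0.98,0],[-0.058,0.98,0],[-0.058,0.98,0]], yaw=[0,-0.05,-0.096,-0.096,-0.096,-0.096,-0.096,-0.096])

```text
time_s: 21.3
position: [0.5846, -0.2578, 0.3119]
tcp_rot: [-179.9, -0.0, 12.0]
wrist_force: [0.2, 0.7, -0.5]
width: 0.999
finger_force: 0.0
```

Run:
```python
from h import *
for t in ((.587,-.297,.31,12),(.587,-.297,.109,12)): print(go(*t))
```

```text
(array([-0.023,  0.155,  0.007]), -0.0)
(array([-0.023,  0.155,  0.811]), -0.0)
```

move_arm(gripper=[1,1,1,1,1,1,1,1,1,0.2,0.2,0.2,0.2,0.2,0.2,0.2,0.2,0.2], offset=[[-0.023,0.155,0],[-0.023,0.155,0],[-0.023,0.155,0.15],[-0.023,0.155,0.3],[-0.023,0.155,0.45],[-0.023,0.155,0.6],[-0.023,0.155,0.72],[-0.023,0.155,0.811],[-0.023,0.155,0.811],[-0.023,0.155,0.811],[-0.023,0.155,0.811],[-0.023,0.155,0.811],[-0.023,0.155,0.811],[-0.023,0.155,0.811],[-0.023,0.155,0.811],[-0.023,0.155,0.811],[-0.023,0.155,0.811],[-0.023,0.155,0.811]], yaw=[0,0,0,0,0,0,0,0,0,0,0,0,0,0,0,0,0,0])

```text
time_s: 23.1
position: [0.5864, -0.2988, 0.1096]
tcp_rot: [180.0, -0.0, 11.9]
wrist_force: [-0.2, 0.6, 1.8]
width: 0.507
finger_force: 29.5
```

Run:
```python
from h import *
for t in ((.575,.149,.315,3.2),): print(go(*t))
```

```text
(array([ 0.324, -1.762, -0.822]), 0.096)
```

move_arm(gripper=[0.2,0.2,0.2,0.2,0.2,0.2,0.2,0.2,0.2,0.2,0.2,0.2,0.2,0.2], offset=[[0,0,-0.1],[0,0,-0.28],[0,0,-0.46],[0,0,-0.64],[0,0,-0.83],[0,-0.02,-0.83],[0.03,-0.18,-0.83],[0.06,-0.36,-0.83],[0.1,-0.54,-0.83],[0.13,-0.72,-0.83],[0.16,-0.88,-0.83],[0.16,-0.9,-0.83],[0.16,-0.9,-0.83],[0.16,-0.9,-0.83]], yaw=[0,0,0,0,0,0,0.05,0.096,0.096,0.096,0.096,0.096,0.096,0.096])

```text
time_s: 24.5
position: [0.5788, -0.0718, 0.3162]
tcp_rot: [179.9, 0.1, 3.1]
wrist_force: [0.1, -0.5, -1.4]
width: 0.506
finger_force: 29.5
```

Run:
```python
from h import *
for t in ((.575,.149,.315,3.2),(.575,.149,.147,3.2)): print(go(*t))
```

```text
(array([ 0.033, -0.883,  0.005]), -0.001)
(array([ 0.033, -0.883,  0.677]), -0.001)
```

move_arm(gripper=[0.2,0.2,0.2,0.2,0.2,0.2,0.2,0.2,0.2,0.2,0.2,0.2,0.2,0.2,0.2,0.2], offset=[[0.01,-0.18,0],[0.01,-0.36,0],[0.02,-0.54,0],[0.03,-0.72,0],[0.033,-0.883,0],[0.033,-0.883,0],[0.033,-0.883,0],[0.033,-0.883,0.1],[0.033,-0.883,0.2],[0.033,-0.883,0.32],[0.033,-0.883,0.44],[0.033,-0.883,0.54],[0.033,-0.883,0.63],[0.033,-0.883,0.67],[0.033,-0.883,0.682],[0.033,-0.883,0.682]], yaw=[0,0,0,0,0,0,0,0,0,0,0,0,0,0,0,0])

```text
time_s: 26.1
position: [0.5756, 0.1494, 0.1468]
tcp_rot: [180.0, -0.1, 3.1]
wrist_force: [0.3, 0.6, -1.7]
width: 0.502
finger_force: 29.5
```

move_arm(gripper=[0.2,0.2,0.64,0.64,0.64,0.64,0.64,0.64,0.64,0.64,1,1,1,1,1,1,1,1,1], offset=[[0,0,0.006],[0,0,0.006],[0,0,0.006],[0,0,0.006],[0,0,0.006],[0,0,-0.02],[0,0,-0.1],[0,0,-0.28],[0,0,-0.46],[0,0,-0.66],[0,0.15,-0.66],[0,0.32,-0.66],[0,0.5,-0.66],[0,0.68,-0.66],[0,0.86,-0.66],[0,0.98,-0.66],[0,0.98,-0.66],[0,0.98,-0.66],[0,0.98,-0.66]], yaw=[0,0,0,0,0,0,0,0,0,0,0,0,0,0,0,0,0,0,0])

```text
time_s: 28.0
position: [0.5889, -0.0921, 0.3117]
tcp_rot: [-179.9, -0.0, 3.4]
wrist_force: [1.1, 0.9, -0.5]
width: 0.998
finger_force: 0.0
```

Run:
```python
from h import *
for t in ((.466,-.314,.31,-3),(.466,-.314,.109,-3)): print(go(*t))
save('scene','k.png',(170,130,560,300),2)
```

```text
(array([-0.543,  0.857,  0.007]), 0.071)
(array([-0.543,  0.857,  0.811]), 0.071)
```

View pics/k.png

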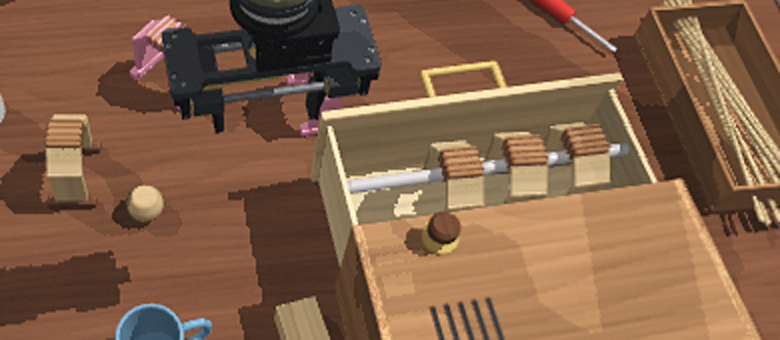

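Three bows hang on the bar at (585,150), (525,160) and (462,170). A is still at (68,155), and its near cleat now shows at (38,210)–(97,203), so I'll refine its pose.

Run:
```python
from h import *
L=np.array([(38,211),(98,204)])/2.+[170,130]
print(cleat(L,1))
print(go(.467,-.314,.109,-4))
```

```text
(array([ 0.4707, -0.3268]), np.float64(1.8), np.float64(0.0776))
(array([-0.54 ,  0.858,  0.81 ]), 0.082)
```

move_arm(gripper=[1,1,1,1,1,1,1,1,1,1,1,1,1,1], offset=[[-0.1,0.15,0],[-0.2,0.3,0],[-0.3,0.45,0],[-0.4,0.6,0],[-0.5,0.75,0],[-0.536,0.87,0],[-0.536,0.87,0],[-0.536,0.87,0.15],[-0.536,0.87,0.3],[-0.536,0.87,0.45],[-0.536,0.87,0.6],[-0.536,0.87,0.6],[-0.536,0.87,0.6],[-0.536,0.87,0.6]], yaw=[0,0.07,0.07,0.07,0.07,0.07,0.07,0.07,0.07,0.07,0.07,0.07,0.07,0.07])

```text
time_s: 29.45
position: [0.4692, -0.3188, 0.164]
tcp_rot: [179.9, -0.2, -3.0]
wrist_force: [0.7, 0.2, 0.4]
width: 1.002
finger_force: 0.0
```

Run:
```python
from h import *
print(go(.468,-.316,.109,-3))
save('wrist','l.png')
c=cam('wrist');print(w2px(c,[(.448,-.316,.112),(.488,-.316,.112)]))
```

```text
(array([-0.005, -0.011,  0.22 ]), 0.0)
[[270.2181797  274.99426372]
 [266.50705943 213.725714  ]]
```

View pics/l.png

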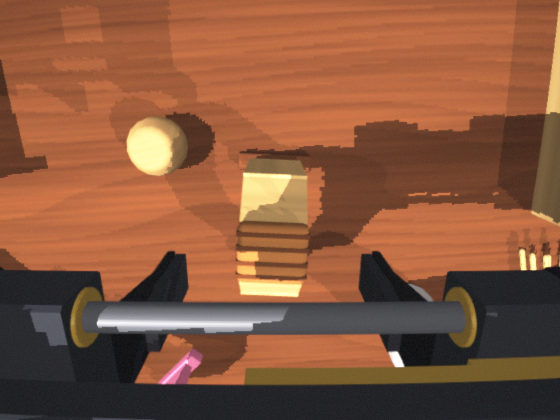

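The wrist view shows A's grip centred at (272,251), between the fingers and well aligned. I'll shift about 4 mm back, then grasp.

move_arm(gripper=[1,1,1,1,0.2,0.2,0.2,0.2,0.2,0.2,0.2,0.2,0.2,0.2,0.2,0.2,0.2,0.2,0.2], offset=[[-0.016,-0.006,0.1],[-0.016,-0.006,0.2],[-0.016,-0.006,0.22],[-0.016,-0.006,0.22],[-0.016,-0.006,0.22],[-0.016,-0.006,0.22],[-0.016,-0.006,0.22],[-0.016,-0.006,0.22],[-0.016,-0.006,0.22],[-0.016,-0.006,0.22],[-0.016,-0.006,0.22],[-0.016,-0.006,0.22],[-0.016,-0.006,0.22],[-0.016,-0.006,0.1],[-0.016,-0.006,-0.1],[-0.016,-0.006,-0.28],[-0.016,-0.006,-0.46],[-0.016,-0.006,-0.6],[-0.016,-0.006,-0.6]], yaw=[0,0,0,0,0,0,0,0,0,0,0,0,0,0,0,0,0,0,0])

```text
time_s: 31.4
position: [0.4653, -0.3183, 0.3174]
tcp_rot: [179.7, -0.5, -3.1]
wrist_force: [-0.5, 0.0, -0.7]
width: 0.505
finger_force: 29.6
```

Run:
```python
from h import *
print(go(.579,.069,.315,3.2))
```

```text
(array([ 0.371, -1.571,  0.01 ]), -0.07)
```

move_arm(gripper=[0.2,0.2,0.2,0.2,0.2,0.2,0.2,0.2], offset=[[0.06,-0.16,0],[0.12,-0.32,0],[0.18,-0.48,0],[0.24,-0.64,0],[0.3,-0.8,0],[0.371,-0.95,0],[0.371,-0.95,0],[0.371,-0.95,0]], yaw=[0,-0.07,-0.07,-0.07,-0.07,-0.07,-0.07,-0.07])

```text
time_s: 32.2
position: [0.5684, -0.0836, 0.3098]
tcp_rot: [-180.0, 0.1, 3.4]
wrist_force: [-1.1, -1.1, -0.6]
width: 0.504
finger_force: 29.6
```

Run:
```python
from h import *
print(go(.579,.069,.147,3.2))
```

```text
(array([ 0.079, -0.607,  0.651]), 0.002)
```

move_arm(gripper=[0.2,0.2,0.2,0.2,0.2,0.2,0.2,0.2,0.2,0.2,0.2,0.2,0.2,0.2], offset=[[0.03,-0.18,0],[0.06,-0.36,0],[0.079,-0.54,0],[0.079,-0.607,0],[0.079,-0.607,0],[0.079,-0.607,0.1],[0.079,-0.607,0.2],[0.079,-0.607,0.32],[0.079,-0.607,0.44],[0.079,-0.607,0.54],[0.079,-0.607,0.61],[0.079,-0.607,0.64],[0.079,-0.607,0.651],[0.079,-0.607,0.651]], yaw=[0,0,0,0,0,0,0,0,0,0,0,0,0,0])

```text
time_s: 33.6
position: [0.5802, 0.0665, 0.149]
tcp_rot: [180.0, -0.0, 3.1]
wrist_force: [0.7, -0.7, -0.9]
width: 0.504
finger_force: 29.6
```

move_arm(gripper=[0.2,0.2,0.66,0.66,0.66,0.66,0.66,0.66,0.66,0.66,0.66,0.66], offset=[[0,0,0.014],[0,0,0.014],[0,0,0.014],[0,0,0.014],[0,0,0.014],[0,0,-0.01],[0,0,-0.1],[0,0,-0.28],[0,0,-0.46],[0,0,-0.6],[0,0,-0.6],[0,0,-0.6]], yaw=[0,0,0,0,0,0,0,0,0,0,0,0])

```text
time_s: 34.8
position: [0.5802, 0.068, 0.3]
tcp_rot: [-180.0, -0.2, 3.2]
wrist_force: [0.4, -0.2, -0.0]
width: 0.662
finger_force: 0.0
```

Run:
```python
from h import *
print(go(.4386,.184,.30,93.2))
```

```text
(array([-0.539, -0.495, -0.   ]), -1.0)
```

move_arm(gripper=[0.45,0.45,0.45,0.45,0.45,0.45,0.45,0.45,0.45,0.45,0.45,0.45,0.45,0.45], offset=[[-0.1,-0.1,0],[-0.2,-0.2,0],[-0.3,-0.3,0],[-0.4,-0.4,0],[-0.539,-0.495,0],[-0.539,-0.495,0],[-0.539,-0.495,0],[-0.539,-0.495,0],[-0.539,-0.495,0],[-0.539,-0.495,0],[-0.539,-0.495,0],[-0.539,-0.495,0],[-0.539,-0.495,0],[-0.539,-0.495,0]], yaw=[-0.09,-0.18,-0.27,-0.36,-0.45,-0.54,-0.63,-0.72,-0.81,-0.9,-1,-1,-1,-1])

```text
time_s: 36.2
position: [0.438, 0.1837, 0.298]
tcp_rot: [-179.9, 0.0, 93.1]
wrist_force: [-0.5, 0.2, 1.1]
width: 0.446
finger_force: 0.0
```

Run:
```python
from h import *
print(go(.4386,.184,.141,93.2))
save('scene','m.png',(250,120,560,300),2.5)
```

```text
(array([0.001, 0.003, 0.628]), -0.001)
```

View pics/m.png

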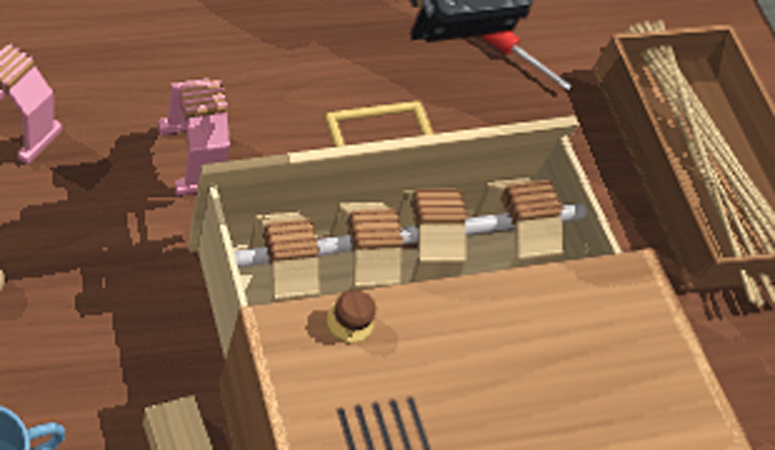

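Four bows hang at (293,240), (377,228), (440,205) and (533,200). The third one, D, looks shifted compared with the earlier picture, so I'll look closer from the side.

Run:
```python
from h import *
a=snapshot('scene')[185:250,325:500];b=snapshot('side')[210:340,110:290]
a=cv2.resize(a,None,fx=4,fy=4,interpolation=2);b=cv2.resize(b,None,fx=2.5,fy=2.5,interpolation=2)
w=max(a.shape[1],b.shape[1]);p=lambda i:cv2.copyMakeBorder(i,0,0,0,w-i.shape[1],0)
cv2.imwrite('pics/n.png',np.vstack([p(a),p(b)])[:,:,::-1])
```

```text
(no output)
```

View pics/n.png

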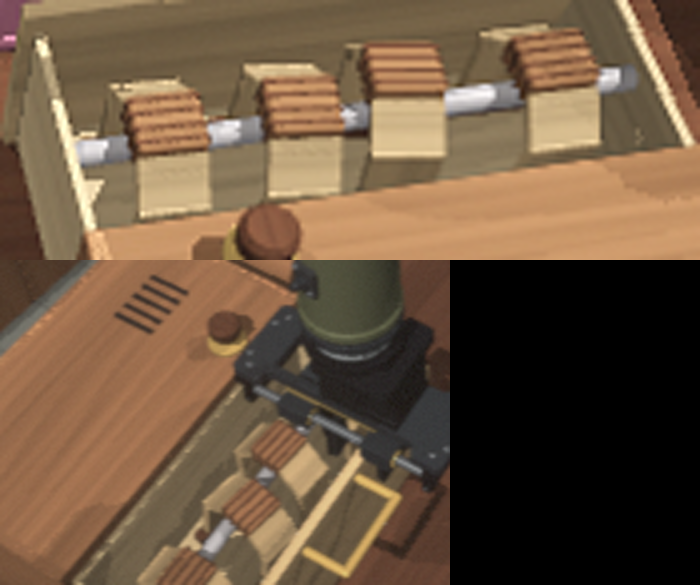

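Run:
```python
from h import *
e=lambda L:np.array(L)/4+[325,185]
Q={'A':[(125,97),(200,88),(211,145),(135,155)],'B':[(260,82),(335,77),(343,130),(266,137)],'D':[(362,45),(437,42),(444,93),(370,96)],'C':[(510,38),(580,31),(597,84),(523,93)]}
for k,q in Q.items():
    p=px2w(cam('scene'),e(q),[.148]*4); a=(p[2]+p[3]-p[0]-p[1])[:2]/2; b=(p[1]+p[2]-p[0]-p[3])[:2]/2
    print(k,p.mean(0).round(4),np.linalg.norm(a).round(3),np.linalg.norm(b).round(3),np.degrees(np.arctan2(a[1],a[0])).round(1),(np.degrees(np.arctan2(b[1],b[0]))-90).round(1))
```

```text
A [0.5803 0.0686 0.148 ] 0.039 0.045 -2.6 2.4
B [0.5783 0.1481 0.148 ] 0.037 0.045 -7.4 -0.6
D [0.5591 0.2144 0.148 ] 0.036 0.044 -8.3 -3.1
C [0.5628 0.3037 0.148 ] 0.038 0.044 -4.5 1.5
```

D was knocked: it now sits about 11 mm off-centre and 15 mm along the bar, though still astride. I'll re-centre it, gripping across x so the neighbouring bows stay clear.

Run:
```python
from h import *
print(go(.565,.2145,.29,93.2),go(.565,.2145,.155,93.2))
```

```text
(array([0.095, 0.513, 0.034]), -0.0) (array([0.095, 0.513, 0.574]), -0.0)
```

move_arm(gripper=[0.9,0.9,0.9,0.9,0.9,0.9,0.9,0.9,0.9,0.9,0.9,0.9,0.9], offset=[[0.03,0.15,0],[0.06,0.3,0],[0.095,0.45,0],[0.095,0.513,0],[0.095,0.513,0],[0.095,0.513,0.12],[0.095,0.513,0.24],[0.095,0.513,0.36],[0.095,0.513,0.46],[0.095,0.513,0.53],[0.095,0.513,0.56],[0.095,0.513,0.574],[0.095,0.513,0.574]], yaw=[0,0,0,0,0,0,0,0,0,0,0,0,0])

```text
time_s: 37.65
position: [0.5649, 0.2149, 0.1557]
tcp_rot: [180.0, -0.0, 93.2]
wrist_force: [-0.3, 0.0, -1.1]
width: 0.897
finger_force: 0.0
```

move_arm(gripper=[0.2,0.2,0.2,0.2,0.2,0.2,0.2,0.2,0.2,0.2,0.2], offset=[[0,0,0],[0,0,0],[0,0,0],[0,0,0],[0,0,0],[0,0,0],[0,0,0],[0,0,0],[0,0,0],[0,0,0],[0,0,0]], yaw=[0,0,0,0,0,0,0,0,0,0,0])

```text
time_s: 38.75
position: [0.5654, 0.215, 0.1563]
tcp_rot: [179.9, -0.0, 93.2]
wrist_force: [-1.4, -0.2, 6.9]
width: 0.207
finger_force: 10.7
```

Run:
```python
from h import *
s=cam('side')
print(w2px(s,[(.580,.0686,.148),(.578,.148,.148),(.559,.2144,.148),(.571,.2054,.168),(.550,.2212,.133),(.5628,.3037,.148)]).round(1))
n=lambda x,y:(x/2.5+110,(y-260)/2.5+210)
print(n(278,443),n(245,506),n(188,567))
```

```text
[[237.4 258.6]
 [219.  280.8]
 [208.1 304.3]
 [205.6 294.8]
 [209.9 311.4]
 [182.2 332.3]]
(221.2, 283.2) (208.0, 308.4) (185.2, 332.8)
```

move_arm(gripper=[0.9,0.9,0.9,0.9,0.9,0.9,0.9,0.9,0.9,0.9,0.9,0.9,0.9,0.9,0.9,0.9,0.9,0.9], offset=[[0,0,0],[0,0,0],[0,0,0],[0,0,0],[0,0,0],[0,0,0],[0,0,0],[0,0,-0.1],[0,0,-0.28],[0,0,-0.46],[0,0,-0.56],[0,-0.18,-0.56],[0,-0.36,-0.56],[0,-0.52,-0.56],[0,-0.52,-0.56],[0,-0.52,-0.56],[0,-0.52,-0.56],[0,-0.52,-0.56]], yaw=[0,0,0,0,0,0,0,0,0,0,0,0,0,0,0,0,0,0])

```text
time_s: 40.55
position: [0.4361, 0.207, 0.2945]
tcp_rot: [-180.0, 0.0, 93.2]
wrist_force: [-0.2, 0.4, -0.1]
width: 0.9
finger_force: 0.0
```

Run:
```python
from h import *
o=get_obs();print(o['position'])
im=snapshot('scene');new=cv2.resize(im[120:300,250:560],None,fx=2.5,fy=2.5,interpolation=2)[:,:,::-1]
cv2.imwrite('pics/o.png',new);old=cv2.imread('pics/m.png')
for k,(x,y) in dict(A=(293,245),B=(377,230),D=(440,215),C=(533,205),knob=(355,310)).items():
    t=old[y-35:y+35,x-35:x+35]; s=new[y-75:y+75,x-75:x+75]
    r=cv2.matchTemplate(s,t,5);_,m,_,l=cv2.minMaxLoc(r);print(k,round(m,3),l[0]-40,l[1]-40)
# rib colour mask, bounding quads
hsv=cv2.cvtColor(im,cv2.COLOR_RGB2HSV);print([hsv[int(y/2.5)+120,int(x/2.5)+250] for x,y in((440,205),(440,240),(377,225),(377,265))])
```

```text
[0.43608728 0.20702559 0.29454118]
A 0.917 2 6
B 0.938 2 5
D 0.789 13 3
C 0.971 2 5
knob 0.942 0 0
[array([ 15, 121, 207], dtype=uint8), array([ 19,  82, 220], dtype=uint8), array([ 11, 135, 142], dtype=uint8), array([ 19,  88, 194], dtype=uint8)]
```

Run:
```python
from h import *
im=snapshot('scene');hsv=cv2.cvtColor(im,cv2.COLOR_RGB2HSV)
c=cam('scene')
for k,(x,y) in dict(A=(295,243),B=(379,229),D=(453,207),C=(535,203)).items():
    u,v=int(x/2.5+250),int(y/2.5+120)
    w=hsv[v-14:v+15,u-19:u+20].astype(int); m=((w[...,0]<17)&(w[...,1]>100)&(w[...,2]>60)).astype(np.uint8)
    m=cv2.morphologyEx(m,cv2.MORPH_CLOSE,np.ones((3,3)))
    n,l,st,ce=cv2.connectedComponentsWithStats(m); i=1+st[1:,4].argmax()
    print(k,st[i],(ce[i]+[u-19,v-14]).round(1),px2w(c,[ce[i]+[u-19,v-14]],[.146])[0].round(4))
    pts=np.argwhere(l==i)[:,::-1].astype(np.float32); r=cv2.minAreaRect(pts);print(np.round(r[1],1),round(r[2],1))
    if k in'DB': print('\n'.join(''.join('.#'[int(q)] for q in row) for row in (l==i)))
```

```text
A [  7   6  25  19 329] [366.8 217.9] [0.5861 0.0674 0.146 ]
[16.2 23.9] 82.9
B [  7   8  32  21 359] [401.9 214.2] [0.5846 0.1509 0.146 ]
[32.  19.2] 8.5
.......................................
.......................................
.......................................
.......................................
.......................................
.......................................
.......................................
.......................................
........................###............
..........##################...........
.........###################...........
........####################...........
........#####################..........
........#####################..........
.......######################..........
........#####################..........
........#####################..........
........#####################..........
........#####################..........
..........###################..........
..........####################.........
..........####################.........
..........####################........#
..........###############
[... 830 characters left out ...]
##########............
...########################............
...#########################...........
...##########################..........
...##########################..........
.....########################..........
.....#######################...........
.....######################............
.......#############...................
.......#########.......................
........####...........................
..........#............................
..........#............................
.......................................
.......................................
.......................................
C [  6   7  25  18 320] [463.1 201.9] [0.5661 0.3034 0.146 ]
[15.5 22.9] 79.4
```

Run:
```python
from h import *
print(go(.562,.218,.29,101),go(.562,.218,.150,101))
```

```text
(array([0.015, 0.506, 0.018]), -0.087) (array([0.015, 0.506, 0.578]), -0.087)
```

move_arm(gripper=[0.85,0.85,0.85,0.85,0.85,0.85,0.85,0.85,0.85,0.85,0.85,0.85,0.85], offset=[[0,0.15,0],[0.01,0.3,0],[0.015,0.45,0],[0.015,0.506,0],[0.015,0.506,0],[0.015,0.506,0.12],[0.015,0.506,0.24],[0.015,0.506,0.36],[0.015,0.506,0.46],[0.015,0.506,0.53],[0.015,0.506,0.56],[0.015,0.506,0.578],[0.015,0.506,0.578]], yaw=[-0.044,-0.087,-0.087,-0.087,-0.087,-0.087,-0.087,-0.087,-0.087,-0.087,-0.087,-0.087,-0.087])

```text
time_s: 41.95
position: [0.5612, 0.2184, 0.1509]
tcp_rot: [180.0, -0.0, 101.1]
wrist_force: [-0.1, 0.0, 0.0]
width: 0.852
finger_force: 0.0
```

move_arm(gripper=[0.85,0.85,0.85,0.85], offset=[[0,0,0.01],[0,0,0.02],[0,0,0.02],[0,0,0.02]], yaw=[0,0,0,0])

```text
time_s: 42.35
position: [0.5613, 0.2184, 0.1458]
tcp_rot: [180.0, -0.0, 101.1]
wrist_force: [-0.5, -0.5, 0.7]
width: 0.851
finger_force: 0.0
```

Tips are at about 0.132 with no contact. I'll close step by step.

move_arm(gripper=[0.42,0.42,0.42,0.42,0.42,0.42,0.42], offset=[[0,0,0],[0,0,0],[0,0,0],[0,0,0],[0,0,0],[0,0,0],[0,0,0]], yaw=[0,0,0,0,0,0,0])

```text
time_s: 43.05
position: [0.5639, 0.218, 0.1495]
tcp_rot: [179.6, 0.0, 101.0]
wrist_force: [-1.1, -2.1, 13.7]
width: 0.515
finger_force: 27.5
```

move_arm(gripper=[0.2,0.2,0.2,0.2,0.2,0.2], offset=[[0,0,-0.02],[0,0,-0.04],[0,0,-0.07],[0,0,-0.1],[0,0,-0.1],[0,0,-0.1]], yaw=[0,0,0,0,0,0])

```text
time_s: 43.65
position: [0.5611, 0.2184, 0.1704]
tcp_rot: [-180.0, 0.0, 101.1]
wrist_force: [1.0, 0.6, -1.3]
width: 0.457
finger_force: 31.6
```

Run:
```python
from h import *
print(go(.5755,.227,.172,93.2))
```

```text
(array([ 0.023,  0.063, -0.006]), 0.088)
```

move_arm(gripper=[0.2,0.2,0.2,0.2,0.2,0.2,0.2,0.2,0.2], offset=[[0.01,0.03,-0.02],[0.023,0.058,-0.02],[0.023,0.058,-0.02],[0.023,0.058,0],[0.023,0.058,0.02],[0.023,0.058,0.04],[0.023,0.058,0.06],[0.023,0.058,0.07],[0.023,0.058,0.07]], yaw=[0.044,0.088,0.088,0.088,0.088,0.088,0.088,0.088,0.088])

```text
time_s: 44.55
position: [0.5747, 0.2264, 0.1536]
tcp_rot: [179.9, 0.0, 93.1]
wrist_force: [-0.5, -1.0, 0.9]
width: 0.454
finger_force: 31.2
```

move_arm(gripper=[0.2,0.2,0.2], offset=[[0,0,0.008],[0,0,0.012],[0,0,0.012]], yaw=[0,0,0])

```text
time_s: 44.85
position: [0.5765, 0.2265, 0.1534]
tcp_rot: [179.7, -0.0, 93.1]
wrist_force: [-0.7, -2.9, 12.1]
width: 0.459
finger_force: 31.6
```

move_arm(gripper=[0.2,0.2,0.54,0.6,0.7,0.8,0.85,0.85,0.85,0.85,0.85,0.45,0.45,0.45,0.45,0.45,0.45], offset=[[0,0,-0.012],[0,0,-0.01],[0,0,-0.01],[0,0,-0.01],[0,0,-0.01],[0,0,-0.01],[0,0,-0.1],[0,0,-0.28],[0,0,-0.46],[0,0,-0.58],[0,-0.15,-0.58],[-0.05,-0.3,-0.58],[-0.1,-0.45,-0.58],[-0.18,-0.54,-0.58],[-0.18,-0.54,-0.58],[-0.18,-0.54,-0.58],[-0.18,-0.54,-0.58]], yaw=[0,0,0,0,0,0,0,0,0,0,0,0,0,0,0,0,0])

```text
time_s: 46.55
position: [0.4426, 0.175, 0.295]
tcp_rot: [180.0, -0.0, 93.2]
wrist_force: [0.8, -0.3, -0.4]
width: 0.471
finger_force: 0.0
```

Run:
```python
from h import *
im=snapshot('scene');hsv=cv2.cvtColor(im,cv2.COLOR_RGB2HSV)
c=cam('scene')
new=cv2.resize(im[120:300,250:560],None,fx=2.5,fy=2.5,interpolation=2)[:,:,::-1];old=cv2.imread('pics/m.png')
for k,(x,y) in dict(A=(293,245),B=(377,230),C=(533,205)).items():
    t=old[y-35:y+35,x-35:x+35]; s=new[y-75:y+75,x-75:x+75]
    r=cv2.matchTemplate(s,t,5);_,m,_,l=cv2.minMaxLoc(r);print(k,round(m,3),l[0]-40,l[1]-40)
# drawer handle corner shift
t=old[95:150,320:440];r=cv2.matchTemplate(new[75:175,300:460],t,5);_,m,_,l=cv2.minMaxLoc(r);print('handle',m,l[0]-20,l[1]-20)
u,v=w2px(c,[(.574,.227,.146)])[0].astype(int)
w=hsv[v-14:v+15,u-19:u+20].astype(int); m=((w[...,0]<17)&(w[...,1]>100)&(w[...,2]>60)).astype(np.uint8)
n,l,st,ce=cv2.connectedComponentsWithStats(m); i=1+st[1:,4].argmax();print(st[i],ce[i]-[19,14])
print('\n'.join(''.join('.#'[int(q)] for q in row) for row in m))
print(get_obs()['position'])
```

```text
A 0.929 4 12
B 0.925 4 12
C 0.966 5 12
handle 0.9741277694702148 4 11
[  9   7  24  19 327] [1.9266055  1.41284404]
.......................................
.......................................
.......................................
.......................................
.......................................
.......................................
.......................................
.........................###...........
...................############........
............##################.........
...........###################.........
..........######################.......
..........######################.......
.........#######################.......
.........#######################.......
.........########################......
..........#######################......
..........#######################......
..........#######################......
...........######################......
............#####################......
............##.#################.......
.............###################.......
..............#########................
..............#........................
..............#........................
.......................................
.......................................
.......................................
[0.44259727 0.17507886 0.29482966]
```

Run:
```python
from h import *
im=snapshot('scene');hsv=cv2.cvtColor(im,cv2.COLOR_RGB2HSV);c=cam('scene')
for k,p in dict(A=(.591,.0675,.146),B=(.586,.1495,.146),D=(.579,.228,.146),C=(.577,.306,.146)).items():
    u,v=w2px(c,[p])[0].round().astype(int)
    w=hsv[v-11:v+12,u-15:u+16].astype(int); m=((w[...,0]<17)&(w[...,1]>100)&(w[...,2]>60)).astype(np.uint8)
    m=cv2.morphologyEx(m,cv2.MORPH_OPEN,np.ones((3,3)))
    n,l,st,ce=cv2.connectedComponentsWithStats(m); i=1+st[1:,4].argmax()
    r=cv2.minAreaRect(np.argwhere(l==i)[:,::-1].astype(np.float32))
    print(k,st[i],(ce[i]+[u-15,v-11]).round(1),px2w(c,[ce[i]+[u-15,v-11]],[.146])[0].round(4),np.round(r[1],1),round(r[2],1))
h=w2px(c,[(.4386,.1814,.148)])[0]+np.array([4,11])/2.5;print('handle',px2w(c,[h],[.148]))
```

```text
A [  5   3  22  17 308] [367.6 220.3] [0.5926 0.0679 0.146 ] [15.7 20.8] 84.3
B [  5   4  22  17 311] [401.3 215.9] [0.589  0.1484 0.146 ] [15.6 20.8] 86.2
D [  3   2  24  17 320] [433.8 208.3] [0.5765 0.2295 0.146 ] [15.3 23. ] 83.7
C [  4   2  21  16 292] [464.9 204.5] [0.5735 0.3054 0.146 ] [15.  19.8] 83.7
handle [[0.45236283 0.1821019  0.148     ]]
```

D is now aligned with the others, 4 mm from the bar's line. The drawer crept in about 12 mm. Next I'll pinch the handle and push it home.

Run:
```python
from h import *
print(go(.451,.1825,.141,93.4))
```

```text
(array([0.028, 0.035, 0.615]), -0.002)
```

move_arm(gripper=[0.45,0.45,0.45,0.45,0.45,0.45,0.45,0.45,0.45,0,0,0,0,0,0], offset=[[0.028,0.035,0],[0.028,0.035,0.1],[0.028,0.035,0.22],[0.028,0.035,0.34],[0.028,0.035,0.46],[0.028,0.035,0.54],[0.028,0.035,0.59],[0.028,0.035,0.615],[0.028,0.035,0.615],[0.028,0.035,0.615],[0.028,0.035,0.615],[0.028,0.035,0.615],[0.028,0.035,0.615],[0.028,0.035,0.615],[0.028,0.035,0.615]], yaw=[0,0,0,0,0,0,0,0,0,0,0,0,0,0,0])

```text
time_s: 48.15
position: [0.4509, 0.1819, 0.1418]
tcp_rot: [179.9, -0.0, 93.1]
wrist_force: [0.4, -0.0, 1.5]
width: 0.101
finger_force: 30.0
```

Run:
```python
from h import *
print(go(.5855,.1890,.141,93.4))
```

```text
(array([-0.001,  0.539,  0.003]), -0.003)
```

move_arm(gripper=[0,0,0,0,0,0,0,0,0,0,0,0,0,0,0,0,0,0], offset=[[0,0.015,0],[0,0.04,0],[0,0.075,0],[0,0.11,0],[0,0.15,0],[0,0.19,0],[0,0.23,0],[0,0.27,0],[0,0.31,0],[0,0.35,0],[0,0.39,0],[0,0.43,0],[0,0.47,0],[0,0.5,0],[0,0.525,0],[0,0.54,0],[0,0.552,0],[0,0.552,0]], yaw=[0,0,0,0,0,0,0,0,0,0,0,0,0,0,0,0,0,0])

```text
time_s: 49.95
position: [0.5886, 0.1894, 0.1418]
tcp_rot: [-180.0, 0.0, 93.1]
wrist_force: [-1.3, -1.1, 6.7]
width: 0.106
finger_force: 30.0
```

move_arm(gripper=[0,0,0,0], offset=[[0,0.012,0],[0,0.012,0],[0,0.012,0],[0,0.012,0]], yaw=[0,0,0,0])

```text
time_s: 50.35
position: [0.5886, 0.1894, 0.1418]
tcp_rot: [-179.6, 0.1, 93.2]
wrist_force: [-10.4, -1.7, 11.6]
width: 0.099
finger_force: 30.0
```

The drawer is home, with 150 mm of travel and a firm stop. I'll release it and go to the knob.

move_arm(gripper=[0,0.45,0.45,0.45,0.45,0.45,0.45,0.45,0.45,0.45], offset=[[0,-0.012,0],[0,-0.016,0],[0,-0.016,0],[0,-0.016,0],[0,-0.016,0],[0,-0.016,-0.15],[0,-0.016,-0.33],[0,-0.016,-0.51],[0,-0.016,-0.64],[0,-0.016,-0.64]], yaw=[0,0,0,0,0,0,0,0,0,0])

```text
time_s: 51.35
position: [0.5894, 0.1904, 0.3074]
tcp_rot: [179.4, -0.2, 93.2]
wrist_force: [0.1, -0.3, -0.2]
width: 0.447
finger_force: 0.0
```

Run:
```python
from h import *
print(go(.6815,.0945,.201,93.2))
```

```text
(array([-0.403,  0.347,  0.426]), -0.001)
```

move_arm(gripper=[0.8,0.8,0.8,0.8,0.8,0.8,0.8,0.8,0.8,0.8,0.8,0,0,0,0,0,0,0], offset=[[-0.1,0.09,0],[-0.22,0.19,0],[-0.34,0.29,0],[-0.403,0.347,0],[-0.403,0.347,0],[-0.403,0.347,0.1],[-0.403,0.347,0.2],[-0.403,0.347,0.3],[-0.403,0.347,0.38],[-0.403,0.347,0.426],[-0.403,0.347,0.426],[-0.403,0.347,0.426],[-0.403,0.347,0.426],[-0.403,0.347,0.426],[-0.403,0.347,0.426],[-0.403,0.347,0.426],[-0.403,0.347,0.426],[-0.403,0.347,0.426]], yaw=[0,0,0,0,0,0,0,0,0,0,0,0,0,0,0,0,0,0])

```text
time_s: 53.15
position: [0.6807, 0.0936, 0.1955]
tcp_rot: [179.8, -0.0, 93.1]
wrist_force: [4.8, 1.4, 0.4]
width: 0.378
finger_force: 30.0
```

move_arm(gripper=[0,0,0,0,0,0,0,0], offset=[[0,0,-0.03],[0,0,-0.06],[0,0,-0.085],[0,0,-0.1],[0,0,-0.108],[0,0,-0.115],[0,0,-0.115],[0,0,-0.115]], yaw=[0,0,0,0,0,0,0,0])

```text
time_s: 53.95
position: [0.6806, 0.0936, 0.2206]
tcp_rot: [179.9, -0.0, 93.1]
wrist_force: [9.7, 1.7, -11.9]
width: 0.377
finger_force: 30.0
```

move_arm(gripper=[0.8,0.8,0.8,0.8,0.8,0.8,0.8,0.8,0.8,0.8,0.8,0.8], offset=[[0,0,-0.115],[0,0,-0.115],[0,0,-0.115],[0,0,-0.115],[0,0,-0.115],[0,0,-0.2],[0,0,-0.38],[0,0,-0.5],[0,-0.2,-0.5],[0,-0.4,-0.5],[0,-0.4,-0.5],[0,-0.4,-0.5]], yaw=[0,0,0,0,0,0,0,0,0,0,0,0])

```text
time_s: 55.15
position: [0.5783, 0.0879, 0.3487]
tcp_rot: [180.0, 0.0, 93.2]
wrist_force: [0.1, 0.7, 1.0]
width: 0.799
finger_force: 0.0
```

Run:
```python
from h import *
# vent height/drawer check against first pictures (knob up, drawer home in d.png)
old=cv2.imread('pics/d.png');im=snapshot('scene')[200:370,330:560];new=cv2.resize(im,None,fx=3.4,fy=3.4,interpolation=2)[:,:,::-1]
c=cam('scene')
for n,(x0,y0,x1,y1) in dict(knob=(195,100,250,165),handle=(225,28,390,100)).items():
    t=old[y0:y1,x0:x1];a,b=max(0,y0-28),x0-40
    r=cv2.matchTemplate(new[a:y1+40,b:x1+40],t,5);_,m,_,l=cv2.minMaxLoc(r);print(n,round(m,2),(l[0]+b-x0)/3.4,(l[1]+a-y0)/3.4)
p=w2px(c,[(.681,.094,.231),(.681,.094,.206)]);print('knob down shift',p[1]-p[0]);print(get_obs()['position'])
```

```text
knob 0.82 0.29411764705882354 -0.29411764705882354
handle 0.97 0.8823529411764706 2.058823529411765
knob down shift [-2.62278464  5.60487271]
[0.57948162 0.08786874 0.34880251]
```

The knob is back at its initial raised position. The drawer is slightly further in than at the start, and its 150 mm travel matches. I'll hand the job in.

```bash
python3 -c "
from cell import *
print(close_job())"
```

```text
the job is handed in; nothing more can be done
None
```

The job is handed in, with every step done in the order asked: vent shut, drawer pulled to its stop, all four wooden handles hung on the bar, drawer pushed home, vent pulled fully open. One hung handle shifted along the bar partway through, and I re-hung it about 4 mm off centre, by then checking only with image code and force readings. The drawer crept in about 12 mm while I did that, before it was pushed home.

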